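Seat the inspection drawer and hold the loupe at the focal mark

TASK

Push the open drawer of the inspection station fully home, until it seats against its end stop. Then take the hand loupe by its handle and hold it level and right way up, with the middle of its lens straight above the hole in the plate and the lens at the height of the red pointer on the post, touching nothing of the station. Finish while still holding the loupe still there, and leave the pointer and the other loose things on the bench where they are.

Things in the scene. Friction and masses are not known exactly. Their poses are not given: they have to be found in the camera images.
- station: Fixed inspection station, upright: grey base 200 x 112 x 12 mm with two steel guide rails (tops at 28 mm) along its x axis, an end stop bar (33 mm high) at its +x end, and a 10 mm post at x +89, y +44 mm, 209 mm high, that carries the pointer. Origin under the middle of the base; its x axis points the way the drawer is pushed home, z up.
- drawer (a joint): How far the drawer is pulled out, in m: 0 is home against the end stop, 0.06 fully out. It slides along the station's x axis, about 3 N of friction keeps it wherever it is left; it does not spring back.
- pull (a point): Point on the outer (-x) face of the drawer's blue upright front, 18 mm below its top edge and midway along it. The front is 46 mm wide (station y), 8 mm thick and its top is 61 mm above the bench; pushing on it toward station +x shuts the drawer. With the drawer home this point is at x -18 mm, z 43 mm in the station frame.
- hole (a point): Middle of the mouth of the hole in the brown steel ear plate (50 x 55 x 8 mm) that is clipped to the drawer; it moves with the drawer. With the drawer home it is at x +30, y 0, z +31 mm in the station frame.
- focal_mark (a point): Tip of the red pointer on the post, 20 mm from the post's axis toward the place where the hole comes to lie. Its height marks the focal height of the lens; it differs every time. The pointer's collar (20 mm diameter, 14 mm high, black) grips the post and is not to be moved.
- loupe: Loose hand loupe, 0.12 kg, lying flat: black handle 80 mm long, 16 mm wide, 22 mm high with a brass-rimmed round lens (54 mm over the rim, 10 mm thick) at one end. Origin under the handle, at its underside, 4 mm from its middle toward the lens; x axis along the handle to the lens, z up. It lies left of the fixed black tool box (163 mm high), the station right of it. Centre of mass about 8 mm from the origin toward the lens.
- lens (a point): Middle of the loupe's lens, 75 mm from the loupe's origin along its x axis and 5 mm above its underside.
- gas_nozzle: Bystander: brass nozzle standing, 25 mm diameter, 56 mm high; origin under its middle. Leave it alone.
- tube_bush: Bystander: brown turned bush standing, 53 mm diameter, 48 mm high; origin under its middle. Leave it alone.
- flange_nut: Bystander: dark flanged nut, 46 mm diameter, 22 mm high; origin under its middle. Leave it alone.

How it is judged:
On the way, in this order (a step that is already met when the one before it is completed fails the run):
1. the drawer is fully home, with the loupe still lying on the bench (value of joint drawer below 0.003 m and height (world z) of loupe below 0.02 m), for 0.2 s.
2. the loupe is held level at the pointer's height above the hole (z of lens in the frame of focal_mark between -0.008 and 0.008 m and horizontal distance between lens and hole below 0.012 m and angle between loupe's own z axis and vertical below 0.12 rad and value of joint drawer below 0.003 m and contact force between the fingers and loupe above 0.5 N and contact force between loupe and station below 0.2 N and linear speed of loupe below 0.03 m/s), for 0.3 s.
At the end, for the whole second after the job is handed in: Drawer within 3 mm of home; the gripper holds the loupe still, its lens centre within 8 mm of the pointer's height and within 12 mm sideways of the hole, tilted less than 0.12 rad, touching nothing of the station (all of step 2); the arm keeps its last pose, push and grip.
It fails at once if the pointer is shifted by over 8 mm (distance of focal_mark from where it was at the start of the episode above 0.008 m).
It fails at once if a bystander is moved by over 25 mm (distance of any of gas_nozzle, tube_bush, flange_nut from where it was at the start of the episode above 0.025 m).
It also fails if it takes over 58 s, if anything falls off the work surface, if the arm or the gripper's body presses on something with over 40 N, if the wrist force passes 120 N, or if a joint passes its speed limit or range.

ROBOT

A 7-joint arm with a two-finger parallel gripper is mounted at the origin on the work surface; the furniture and walls round the work are solid. World frame = base frame: x ahead of the robot, y to its left, z up, the work surface at z = 0. Lengths are in m, angles in rad, forces in N, time in s.
With the tool pointing down it reaches from about 0.425 to 0.875 m from the base axis. Payload 8.4 kg.
Tool frame: the origin (TCP) lies on the centre line of the jaws, within the pads' length; the fingertips stand ctrl.nose_length ahead of it and the grasp point (between the pads) lies 3 mm ahead of it (ctrl.nose_length is the distance from the TCP to the fingertips, in m); z points along the fingers, y is the line along which they close (so a half turn about z gives the same grasp; the last joint's range is limited). The gripper opens to 87 mm and grips with 3 to 60 N. Pads are 19 mm wide; open, the fingers measure 117 mm over their backs; the gripper's body (75 mm by 190 mm) begins 51 mm behind the grasp point.
Start: joints at [1.005, 0.333, 0.04, 1.465, -0.013, 1.343, -0.059], TCP at [0.292, -0.58, 0.245] pointing down, gripper open.
Joint ranges: [-2.58, 2.58], [-0.38, 2.09], [-1.3, 1.39], [0.25, 2.4], [-1.5, 4.64], [0.08, 2.09], [-2.65, 2.65]. Speed limits (rad/s): [2.22, 2.22, 2.79, 2.79, 3.14, 3.14, 3.14].

INTERFACE

Orientations are given as a unit quaternion [x, y, z, w].
In Python, from workcell import ctrl, read_camera, camera_params, search_frame gives the robot as it stands.
- The arm moves only by the tool arm_command, never from a script. Its argument "commands" is one flat list of numbers, 5 for each row, row after row: the closure, from -1 (fully open) to 1 (shut), then the shift along the world's x, y, z in m, then the turn about the world's z in rad. In form: [gripper, dx, dy, dz, twist, gripper, dx, dy, dz, twist, ...]. A call has 1 to 20 rows; each row is the pose to reach, as a shift and turn from the pose commanded when the call began; what a row does not reach only later rows make up. A row lasts 1/12 s, in which the tool goes at most 41.7 mm and 7.16 degrees, less where a joint would pass 70% of its speed; a pose out of reach is approached as far as the arm can. A call with a gripper value outside its range is refused whole. The fingers move at their own pace and stop on an object; "force" is the grip in N (left out, the last holds). Time passes only in rows, so rows that repeat a pose let the fingers close. It gives the time, the measured TCP pose, the force, the opening and the grip force at its end, in the units of the state.
- ctrl.sense(): the state, without advancing time (a new reading comes with each control period).
- read_camera(name): name is "scene" or "side" or "wrist"; returns the picture (400x640x3 uint8, red, green, blue); there is no depth.
- camera_params(name): a dict with "mtx" (3x3 intrinsics, pixels), "camera_from_world" (4x4, takes a point from world to camera coordinates). Camera axes: x right, y down, z forward; pixel columns grow to the right and rows downward; lengths in m; the calibration is good to about 2 mm. A picture is of the moment at which its call begins: read the wrist's pose just before it. camera_params takes no time and is no camera call; for the wrist camera it gives the pose at the moment of the call.
- ctrl.close_job(): hands the job in; it is judged then, once.
Trained networks look in the newest picture that a camera, given by its name, has taken for a name from the list of things; names that differ only in an ending like _2 or _b are one class to them, and where a whole thing is asked for, a point or a joint stands for the part that bears it (a point fixed in the world has none). Each returns a list of dicts, best first, with "conf" (0 to 1); they miss things now and then, are a little off and sometimes report something else, mostly with a low value. They report only what shows in the picture. A call takes as long as a camera call.
- search_frame(camera, label): "extent" ([left, top, width, height] in pixels, round what is visible of it).
The state is a dict: "t": time; "joints": joint angles; "joint_vel": joint speeds; "effort": joint torques, N m; "eef_pos": TCP position; "tcp_rot": TCP orientation; "ft_force": force on the tool from outside, world axes, zero at the start; "torque": the same for the moment, N m; "grip_width": finger opening in m; "grasp_force": force on a finger pad.
Only numpy, scipy, OpenCV 4.12 (cv2) and the standard library are available. Lean on these libraries where they do the work, as an engineer would, in place of code of your own. Each camera call takes 0.05 s, during which the arm holds its last target. There are 200 camera calls.

## Working session

There is one attempt and no reset: what is moved stays moved. The work goes in short steps, Python scripts to look and compute and a tool call to move; the robot and the scene stay as the last step left them, time stands still between calls to the robot, and variables do not carry over. Pictures are saved under pics/ and viewed, at most 10 in all, crops included, and the job is handed in when it is done.

Besides the shell and the picture viewer there is one more tool, called after ">>>" as name(argument=value, ...) on one line, values as JSON. arm_command: Moves the arm, as the interface text tells. Its arguments: {"type":"object","properties":{"commands":{"type":"array","items":{"type":"number"}},"force":{"type":"number"}},"required":["commands"]}

```bash
mkdir -p pics; ls
cat > h.py <<'E'
import numpy as np, cv2
from workcell import ctrl, read_camera, camera_params, search_frame
def P(n):
    p=camera_params(n); return np.array(p["mtx"]),np.array(p["camera_from_world"])
def proj(n,X,p=None):
    K,T=p or P(n); c=T[:3,:3]@np.asarray(X,float)+T[:3,3]; u=K@c; return u[:2]/u[2]
def ray(n,uv,p=None):
    K,T=p or P(n); d=T[:3,:3].T@np.linalg.solve(K,[uv[0],uv[1],1.]); return -T[:3,:3].T@T[:3,3], d/np.linalg.norm(d)
def atz(n,uv,z,p=None):
    o,d=ray(n,uv,p); return o+d*(z-o[2])/d[2]
def tri(obs):
    A=np.zeros((3,3));b=np.zeros(3)
    for n,uv,*p in obs:
        o,d=ray(n,uv,*p); M=np.eye(3)-np.outer(d,d); A+=M;b+=M@o
    return np.linalg.solve(A,b)
def save(im,name): cv2.imwrite("pics/"+name,cv2.cvtColor(im,cv2.COLOR_RGB2BGR))
E
python3 - <<'E'
from h import *
np.set_printoptions(precision=3,suppress=True)
print(ctrl.sense(), ctrl.nose_length)
a=read_camera("scene");save(a,"scene0.png")
b=read_camera("side");save(b,"side0.png")
for n in("scene","side"):
    K,T=P(n);print(n,K[0,0],-T[:3,:3].T@T[:3,3],T[2,:3])
    for l in "station pull hole loupe lens focal_mark gas_nozzle tube_bush flange_nut".split():
        r=search_frame(n,l); print(l,[(np.round(x["extent"]),round(x["conf"],2)) for x in r[:2]])
E
```

```text
pics
{'t': 0.0, 'joints': array([ 1.005,  0.334,  0.04 ,  1.466, -0.013,  1.343, -0.058]), 'joint_vel': array([-0.001, -0.001, -0.001, -0.002,  0.   ,  0.002,  0.002]), 'effort': array([ -0.001, -65.636,   1.335, -40.381,  -0.06 ,   0.045,   0.   ]), 'eef_pos': array([ 0.292, -0.58 ,  0.244]), 'tcp_rot': array([ 0.973,  0.231, -0.   , -0.001]), 'ft_force': array([-0.038, -0.127,  0.817]), 'torque': array([ 0.046,  0.023, -0.062]), 'grasp_force': 0.0, 'grip_width': 0.08704728265823583} 0.022
scene 498.31364552707106 [ 0.969 -0.379  0.908] [-0.477  0.454 -0.753]
station [(array([237., 262., 116., 111.]), 0.94)]
pull [(array([267., 314.,  28.,  22.]), 0.73), (array([257., 303.,  59.,  48.]), 0.69)]
hole [(array([269., 312.,  26.,  26.]), 0.56), (array([256., 303.,  57.,  48.]), 0.56)]
loupe []
lens [(array([355., 159.,  49.,  42.]), 0.59)]
focal_mark [(array([334., 284.,  17.,  10.]), 0.7)]
gas_nozzle [(array([366., 237.,  16.,  28.]), 0.57)]
tube_bush [(array([297., 145.,  19.,  11.]), 0.74)]
flange_nut [(array([183., 266.,  23.,  15.]), 0.67)]
side 380.402047232787 [-0.249 -0.368  0.597] [ 0.724  0.473 -0.502]
station [(array([387., 141.,  55., 108.]), 0.97)]
pull [(array([404., 210.,  29.,  25.]), 0.56)]
hole []
loupe []
lens [(array([263., 189.,   5.,   7.]), 0.57), (array([398., 213.,  32.,  25.]), 0.2)]
focal_mark [(array([390., 165.,  14.,   8.]), 0.43)]
gas_nozzle []
tube_bush []
flange_nut [(array([379., 276.,  23.,  21.]), 0.54)]
```

View pics/scene0.png

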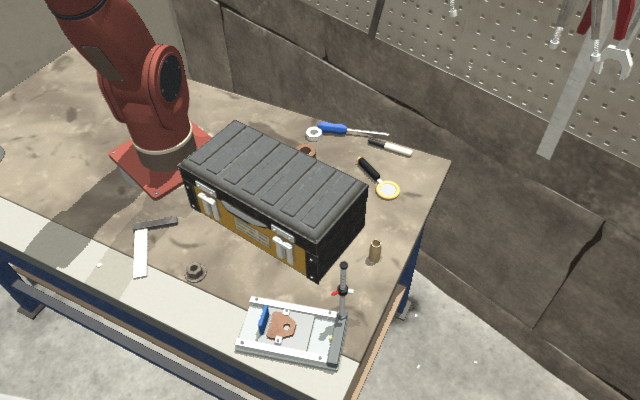

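View pics/side0.png

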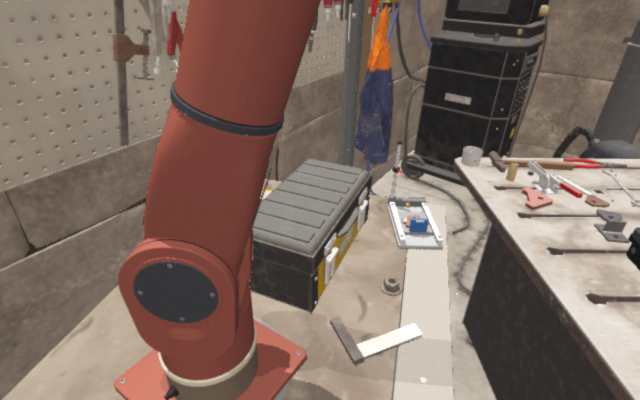

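The scene picture shows the station at about (293,332), its blue front at (264,319), the post with the red pointer near (340,292) and the loupe's lens at (388,190) with its handle running to (362,160). The toolbox stands between the station and the loupe. The side picture shows the station at about (415,220). Next I'll zoom in for keypoints.

Run:
```python
from h import *
np.set_printoptions(precision=3,suppress=True)
for X in ([0,0,0],[.292,-.58,.245]): print(X,proj("scene",X),proj("side",X))
a=cv2.imread("pics/scene0.png");b=cv2.imread("pics/side0.png")
c=cv2.resize(a[255:375,230:360],None,fx=4,fy=4,interpolation=cv2.INTER_CUBIC)
d=cv2.resize(a[145:205,340:410],None,fx=4,fy=4,interpolation=cv2.INTER_CUBIC)
e=cv2.resize(b[135:255,375:455],None,fx=3,fy=3,interpolation=cv2.INTER_CUBIC)
o=np.zeros((600,800,3),np.uint8);o[:480,:520]=c;o[:240,520:]=d;o[240:600,520:760]=e
cv2.imwrite("pics/zoom.png",o)
print("lens",atz("scene",(388,190),.005), "hend",atz("scene",(361,159),.02))
for l,uv,z in(("nut",(195,272),.011),("nozzle",(374.5,250),.028),("hole",(287,327),.031)): print(l,atz("scene",uv,z))
print("pointer",tri([("scene",(333,294)),("side",(397,170))]))
```

```text
[0, 0, 0] [168.734 154.402] [214.987 370.372]
[0.292, -0.58, 0.245] [-96.352 325.553] [701.114 309.968]
lens [0.496 0.305 0.005] hend [0.386 0.327 0.02 ]
nut [ 0.36  -0.168  0.011]
nozzle [0.6   0.134 0.028]
hole [ 0.602 -0.121  0.031]
pointer [ 0.651 -0.041  0.126]
```

View pics/zoom.png

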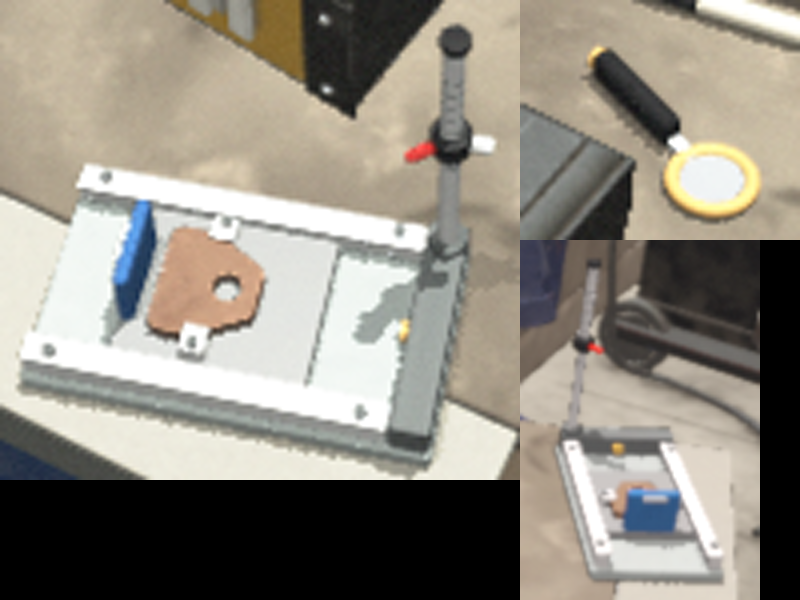

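The zoom gives the station corners, the post top (zoom 455,38), the pointer tip (zoom 408,157), the hole (zoom 226,288) and the blue front. The loupe handle runs from (597,55) to (672,130), with the lens centre at (712,179). I'll fit the poses from these.

Run:
```python
from h import *
from scipy.optimize import least_squares
np.set_printoptions(precision=3,suppress=True)
sc=lambda u,v:(u/4+230,v/4+255); sd=lambda u,v:((u-520)/3+375,(v-240)/3+135)
obs=[("scene",sc(455,36),lambda d,h:(89,44,209)),("side",sd(595,264),lambda d,h:(89,44,209)),
("scene",sc(22,382),lambda d,h:(-100,-56,12)),("scene",sc(431,464),lambda d,h:(100,-56,0)),
("side",sd(593,580),lambda d,h:(-100,56,0)),("side",sd(722,579),lambda d,h:(-100,-56,0)),
("scene",sc(226,288),lambda d,h:(30-d,0,31)),("side",sd(627,490),lambda d,h:(-18-d,23,61)),("side",sd(679,491),lambda d,h:(-18-d,-23,61)),
("scene",sc(407,157),lambda d,h:(73,32,h)),("side",sd(603,350),lambda d,h:(73,32,h))]
PP={n:P(n) for n in("scene","side")}
def W(p,X):
    X=np.array(X)/1000.;c,s=np.cos(p[2]),np.sin(p[2]);return np.array([p[0]+c*X[0]-s*X[1],p[1]+s*X[0]+c*X[1],X[2]])
f=lambda p:np.concatenate([(proj(n,W(p,F(p[3]*1000,p[4]*1000)),PP[n])-uv) for n,uv,F in obs])
r=least_squares(f,[.6,-.12,.3,.03,.13],loss="soft_l1")
p=r.x;print(p);print(f(p).reshape(-1,2))
d=p[3]*1000
for n,X in(("pull",(-18-d,0,43)),("hole home",(30,0,31)),("tip",(73,32,p[4]*1000)),("post",(89,44,0)),("hole now",(30-d,0,31))):print(n,W(p,X))
np.save("st.npy",p)
z=lambda u,v:((u-520)/4+340,v/4+145)
L=atz("scene",z(712,179),.008);A=atz("scene",z(597,56),.016);B=atz("scene",z(675,132),.016)
print("lens",L,"h",A,B,"yaw",np.degrees(np.arctan2(*(L-A)[1::-1])),np.linalg.norm((L-A)[:2]))
# toolbox top corners
for uv in((322,236),(367,187),(237,122),(181,166)):print("box",atz("scene",uv,.163))
print("bush", atz("scene",(306,150),.048))
```

```text
[ 0.609 -0.115  0.594  0.039  0.126]
[[-0.126 -0.256]
 [-0.317 -1.66 ]
 [-1.496 -0.666]
 [ 0.249  1.212]
 [-0.634 -0.179]
 [ 0.855  0.67 ]
 [ 0.483 -0.179]
 [ 0.901  0.187]
 [ 1.719  0.084]
 [ 0.864 -0.384]
 [-1.296  0.215]]
pull [ 0.562 -0.147  0.043]
hole home [ 0.634 -0.098  0.031]
tip [ 0.652 -0.048  0.126]
post [ 0.658 -0.029  0.   ]
hole now [ 0.602 -0.12   0.031]
lens [0.497 0.304 0.008] h [0.381 0.327 0.016] [0.46  0.312 0.016] yaw -11.495062201029898 0.11896510566376041
box [0.567 0.01  0.163]
box [0.544 0.162 0.163]
box [0.195 0.104 0.163]
box [ 0.223 -0.07   0.163]
bush [0.285 0.232 0.048]
```

>>> arm_command(commands=[1,0.238,0.412,0,0.127,1,0.238,0.412,0,0.127,1,0.238,0.412,0,0.127,1,0.238,0.412,0,0.127,1,0.238,0.412,0,0.127,1,0.238,0.412,0,0.127,1,0.238,0.412,0,0.127,1,0.238,0.412,0,0.127,1,0.238,0.412,0,0.127,1,0.238,0.412,0,0.127,1,0.238,0.412,0,0.127,1,0.238,0.412,0,0.127,1,0.238,0.412,0,0.127,1,0.238,0.412,0,0.127,1,0.238,0.412,-0.04,0.127,1,0.238,0.412,-0.08,0.127,1,0.238,0.412,-0.12,0.127,1,0.238,0.412,-0.12,0.127])

```text
t: 2.5
eef_pos: [0.5251, -0.1693, 0.1173]
tcp_rot: [0.957, 0.291, -0.005, -0.003]
ft_force: [-2.5, -0.5, -0.9]
grip_width: 0.0006
grasp_force: 0.0
```

Run:
```python
from h import *
np.set_printoptions(precision=3,suppress=True)
s=ctrl.sense();print(s["t"],s["eef_pos"],s["tcp_rot"],s["joints"],s["ft_force"],s["grip_width"])
p=P("wrist");a=read_camera("wrist");save(a,"w1.png");save(read_camera("scene"),"s1.png")
q=np.load("st.npy");c,sn=np.cos(q[2]),np.sin(q[2])
for n,X in(("pull",(-18-q[3]*1000,0,43)),("hole",(30-q[3]*1000,0,31)),("corner",(-100,-56,12))):
    X=np.array(X)/1000;w=[q[0]+c*X[0]-sn*X[1],q[1]+sn*X[0]+c*X[1],X[2]];print(n,w,proj("wrist",w,p))
```

```text
2.5 [ 0.525 -0.169  0.117] [ 0.957  0.291 -0.005 -0.003] [ 0.489  0.266 -0.296  1.834  0.087  1.066 -0.82 ] [-2.521 -0.471 -0.935] 0.0006135091025490874
pull [np.float64(0.5617381581864532), np.float64(-0.14722552294826743), np.float64(0.043)] [323.401 156.784]
hole [np.float64(0.6015145508294222), np.float64(-0.12035846899156487), np.float64(0.031)] [323.312  84.559]
corner [np.float64(0.5576259192222347), np.float64(-0.21758091619002204), np.float64(0.012)] [390.942 202.468]
```

View pics/w1.png

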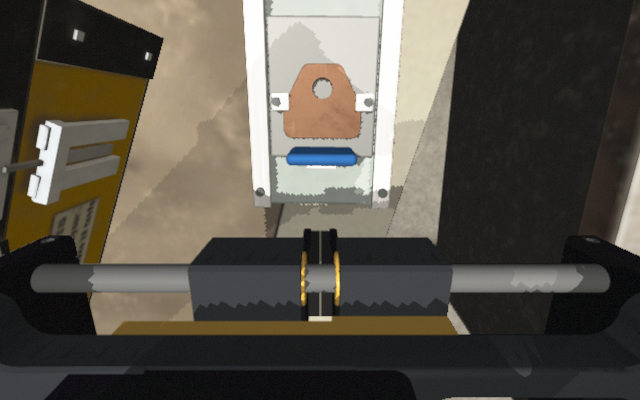

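The wrist picture shows the hole at (322,88), where the fit predicted (323,85), and the blue front centred at (321,157). The alignment is good, so I'll go down and push.

>>> arm_command(commands=[1,0,0,-0.035,0,1,0,0,-0.068,0,1,0,0,-0.068,0,1,0.012,0.008,-0.068,0,1,0.02,0.0135,-0.068,0,1,0.025,0.0168,-0.068,0,1,0.029,0.0195,-0.068,0,1,0.033,0.0222,-0.068,0,1,0.037,0.025,-0.068,0,1,0.041,0.0276,-0.068,0,1,0.045,0.0303,-0.068,0,1,0.048,0.0324,-0.068,0,1,0.05,0.0337,-0.068,0,1,0.052,0.0351,-0.068,0,1,0.052,0.0351,-0.068,0])

```text
t: 3.85
eef_pos: [0.5829, -0.1328, 0.0564]
tcp_rot: [0.956, 0.293, 0.0, -0.0]
ft_force: [-0.1, -0.3, 0.2]
grip_width: 0.0002
grasp_force: 0.1
```

Run:
```python
from h import *
np.set_printoptions(precision=3,suppress=True)
s=ctrl.sense();print(s["t"],s["eef_pos"],s["ft_force"])
p=P("wrist");a=read_camera("wrist");save(a,"w2.png");q=np.load("st.npy");c,sn=np.cos(q[2]),np.sin(q[2])
b=read_camera("scene")
e=s["eef_pos"][:2]-q[:2];print("tcp in station",c*e[0]+sn*e[1],-sn*e[0]+c*e[1])
for d in(0,.01): 
  X=np.array((.03-d,0,.031));w=[q[0]+c*X[0]-sn*X[1],q[1]+sn*X[0]+c*X[1],X[2]];print(d,proj("wrist",w,p),proj("scene",w))
o=np.hstack([cv2.resize(b[255:375,230:360],(400,370)),cv2.resize(a,(400,250))[:250].repeat(1,0) if 0 else np.vstack([cv2.resize(a,(400,250)),np.zeros((120,400,3),np.uint8)])])
save(o,"c2.png")
```

```text
3.85 [ 0.583 -0.133  0.056] [-0.062 -0.345  0.2  ]
tcp in station -0.03160508688979083 0.0001221626274138174
0 [319.786 135.38 ] [307.02  330.436]
0.01 [319.8   154.372] [301.888 329.51 ]
```

View pics/c2.png

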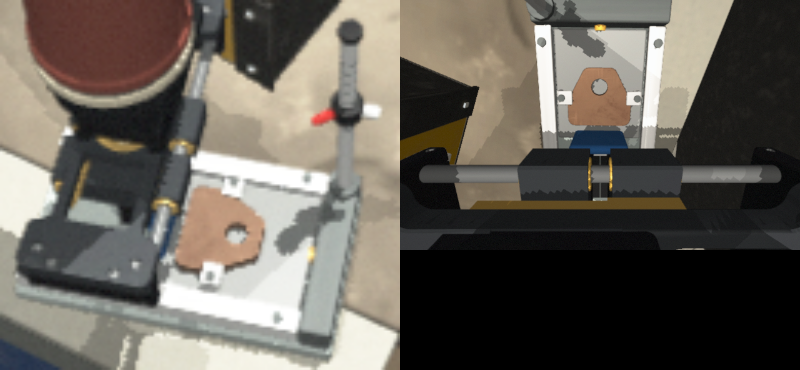

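The hole now shows at about (307,331) in the scene view, within a few mm of home. I'll push on gently until the force rises.

>>> arm_command(commands=[1,0.0008,0.0006,0,0,1,0.0017,0.0011,0,0,1,0.0025,0.0017,0,0,1,0.0033,0.0022,0,0,1,0.0033,0.0022,0,0])

```text
t: 4.37
eef_pos: [0.584, -0.1318, 0.0563]
tcp_rot: [0.956, 0.292, -0.002, -0.0]
ft_force: [-9.7, -2.8, 5.9]
grip_width: 0.0006
grasp_force: 4.6
```

>>> arm_command(commands=[1,0.0008,0.0006,0,0,1,0.0017,0.0011,0,0,1,0.0017,0.0011,0,0,1,0.0017,0.0011,0,0])

```text
t: 4.7
eef_pos: [0.5841, -0.1318, 0.0561]
tcp_rot: [0.956, 0.292, -0.003, -0.0]
ft_force: [-16.8, -3.8, 11.3]
grip_width: 0.0007
grasp_force: 8.0
```

Run:
```python
from h import *
np.set_printoptions(precision=3,suppress=True)
s=ctrl.sense();print(s["t"],s["eef_pos"],s["ft_force"],s["tcp_rot"])
q=np.load("st.npy");c,sn=np.cos(q[2]),np.sin(q[2]);e=s["eef_pos"][:2]-q[:2];print("tcp in station",c*e[0]+sn*e[1],-sn*e[0]+c*e[1])
```

```text
4.7 [ 0.584 -0.132  0.056] [-16.827  -3.842  11.253] [ 0.956  0.292 -0.003 -0.   ]
tcp in station -0.03000748316855927 0.00029301311699476106
```

The push has stalled: the force rises to 17 N with no more travel, so the drawer is against its stop. I'll back off, lift, and go over the toolbox to the loupe.

>>> arm_command(commands=[1,-0.03,-0.02,0,0,1,-0.03,-0.02,0.02,0,1,-0.03,-0.02,0.08,0,1,-0.03,-0.02,0.16,0,1,-0.03,-0.02,0.244,0,1,-0.03,-0.02,0.244,0,-1,-0.03,-0.02,0.244,0,-1,-0.156,0.447,0.244,-0.794,-1,-0.156,0.447,0.244,-0.794,-1,-0.156,0.447,0.244,-0.794,-1,-0.156,0.447,0.244,-0.794,-1,-0.156,0.447,0.244,-0.794,-1,-0.156,0.447,0.244,-0.794,-1,-0.156,0.447,0.244,-0.794,-1,-0.156,0.447,0.244,-0.794,-1,-0.156,0.447,0.244,-0.794,-1,-0.156,0.447,0.244,-0.794,-1,-0.156,0.447,0.244,-0.794,-1,-0.156,0.447,0.244,-0.794,-1,-0.156,0.447,0.244,-0.794])

```text
t: 6.37
eef_pos: [0.4269, 0.3257, 0.3013]
tcp_rot: [0.996, -0.095, -0.0, -0.003]
ft_force: [-0.7, 0.8, -1.3]
grip_width: 0.0837
grasp_force: 0.0
```

>>> arm_command(commands=[-1,0,0,-0.04,0,-1,0,0,-0.08,0,-1,0,0,-0.12,0,-1,0,0,-0.15,0,-1,0,0,-0.15,0,-1,0,0,-0.15,0])

```text
t: 6.87
eef_pos: [0.4308, 0.3169, 0.1502]
tcp_rot: [0.995, -0.1, -0.001, 0.0]
ft_force: [0.3, 0.1, 0.4]
grip_width: 0.0872
grasp_force: 0.0
```

Run:
```python
from h import *
np.set_printoptions(precision=3,suppress=True)
s=ctrl.sense();print(s["t"],s["eef_pos"],s["tcp_rot"],s["joints"],s["grip_width"])
p=P("wrist");a=read_camera("wrist");b=read_camera("scene")
for l in("loupe","lens"):print(l,[(x["extent"],x["conf"]) for x in search_frame("wrist",l)[:2]])
print("tcp-down proj",proj("wrist",[*s["eef_pos"][:2],.022],p))
np.savez("w3.npz",K=p[0],T=p[1])
z=cv2.resize(b[255:375,230:360],None,fx=2,fy=2,interpolation=cv2.INTER_CUBIC)
o=np.zeros((400,800,3),np.uint8);o[:,:640]=a;o[:240,640:]=z[:,100:260];save(o,"w3.png");save(b,"s3.png")
```

```text
6.8667 [0.431 0.317 0.15 ] [ 0.995 -0.1   -0.001  0.   ] [-0.135  0.237 -0.656  1.834  0.158  1.126 -2.616] 0.08718015854339954
loupe [([283.0, 86.7, 67.1, 165.7], 0.65)]
lens [([282.1, 88.8, 69.3, 162.3], 0.82)]
tcp-down proj [319.258 196.128]
```

View pics/w3.png

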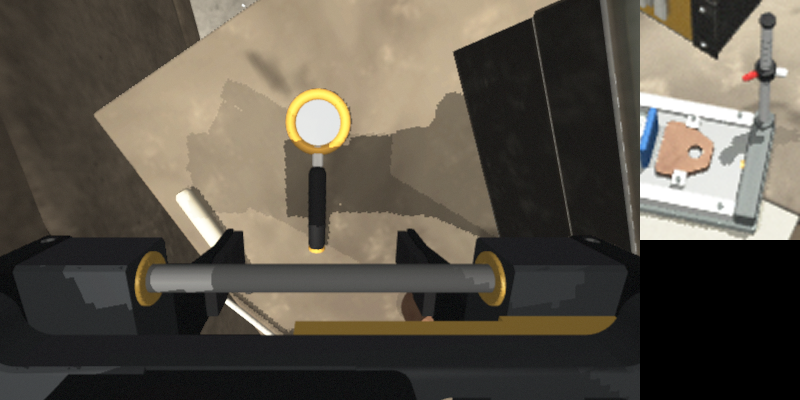

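The wrist picture shows the loupe with its lens at (318,121) and its handle running straight down to (316,250), centred between the open fingers. The drawer looks home in the inset. Joint 7 is at -2.62, close to its -2.65 limit, so I'll add a small positive twist while descending.

>>> arm_command(commands=[-1,0,0,0,0.06,-1,0,0,-0.03,0.06,-1,0,0,-0.06,0.06,-1,0,0,-0.06,0.06])

```text
t: 7.4
eef_pos: [0.4302, 0.3153, 0.0876]
tcp_rot: [0.998, -0.07, -0.002, 0.001]
ft_force: [-1.8, -1.0, -0.5]
grip_width: 0.0872
grasp_force: 0.0
```

Run:
```python
from h import *
np.set_printoptions(precision=3,suppress=True)
s=ctrl.sense();print(s["t"],s["eef_pos"],s["tcp_rot"],s["joints"])
z=np.load("w3.npz");p=(z["K"],z["T"])
print("lens",atz("w",(318.5,121),.008,p),"tail",atz("w",(316.5,250),.011,p),"front",atz("w",(318,168),.018,p))
b=cv2.imread("pics/s3.png");q=np.load("st.npy");c,sn=np.cos(q[2]),np.sin(q[2])
for d in(0,.003):print("hole pred scene",proj("scene",[q[0]+c*(.03-d),q[1]+sn*(.03-d),.031]))
```

```text
7.4 [0.43  0.315 0.088] [ 0.998 -0.07  -0.002  0.001] [-0.163  0.309 -0.633  1.895  0.214  1.009 -2.601]
lens [0.495 0.305 0.008] tail [0.374 0.331 0.011] front [0.455 0.313 0.018]
hole pred scene [307.02  330.436]
hole pred scene [305.479 330.158]
```

Joint 7 would reach its limit further down, so I'll lift and turn the hand by a half turn. That gives the same grasp with plenty of joint range.

>>> arm_command(commands=[-1,0,0,0.04,0.12,-1,0,0,0.06,0.24,-1,0,0,0.06,0.36,-1,0,0,0.06,0.48,-1,0,0,0.06,0.6,-1,0,0,0.06,0.72,-1,0,0,0.06,0.84,-1,0,0,0.06,0.96,-1,0,0,0.06,1.08,-1,0,0,0.06,1.2,-1,0,0,0.06,1.32,-1,0,0,0.06,1.44,-1,0,0,0.06,1.52,-1,0,0,0.06,1.52])

```text
t: 8.57
eef_pos: [0.4323, 0.3175, 0.1529]
tcp_rot: [0.77, 0.638, 0.001, 0.0]
ft_force: [0.2, -0.7, -0.1]
grip_width: 0.087
grasp_force: 0.0
```

>>> arm_command(commands=[-1,0,0,0,0.12,-1,0,0,0,0.24,-1,0,0,0,0.36,-1,0,0,0,0.48,-1,0,0,0,0.6,-1,0,0,0,0.72,-1,0,0,0,0.84,-1,0,0,0,0.96,-1,0,0,0,1.08,-1,0,0,0,1.2,-1,0,0,0,1.32,-1,0,0,0,1.44,-1,0,0,0,1.56,-1,0,0,0,1.56,-1,0,0,0,1.56])

```text
t: 9.82
eef_pos: [0.432, 0.3171, 0.1516]
tcp_rot: [0.104, 0.995, 0.0, 0.0]
ft_force: [-0.5, 0.5, 0.3]
grip_width: 0.087
grasp_force: 0.0
```

Run:
```python
from h import *
from scipy.spatial.transform import Rotation as R
np.set_printoptions(precision=3,suppress=True)
s=ctrl.sense();print(s["t"],s["eef_pos"],s["joints"],"tool x yaw",np.degrees(np.arctan2(*R.from_quat(s["tcp_rot"]).as_matrix()[1::-1,0])))
```

```text
9.8167 [0.432 0.317 0.152] [ 0.262  0.397 -1.167  1.817  0.394  1.189  0.334] tool x yaw 168.08050094908972
```

>>> arm_command(commands=[-1,0,0,-0.04,0,-1,0,0,-0.08,0,-1,0,0,-0.105,0,-1,0,0,-0.12,0,-1,0,0,-0.124,0,-1,0,0,-0.124,0,-1,0,0,-0.124,0,1,0,0,-0.124,0,1,0,0,-0.124,0,1,0,0,-0.124,0,1,0,0,-0.124,0,1,0,0,-0.124,0,1,0,0,-0.124,0,1,0,0,-0.124,0,1,0,0,-0.124,0,1,0,0,-0.124,0], force=30)

```text
t: 11.15
eef_pos: [0.4315, 0.317, 0.0265]
tcp_rot: [0.101, 0.995, -0.0, -0.0]
ft_force: [-0.0, 0.4, 0.1]
grip_width: 0.0351
grasp_force: 0.0
```

>>> arm_command(commands=[1,0,0,0,0,1,0,0,0,0,1,0,0,0,0,1,0,0,0,0,1,0,0,0,0,1,0,0,0,0])

```text
t: 11.65
eef_pos: [0.4314, 0.3171, 0.0265]
tcp_rot: [0.101, 0.995, 0.0, -0.0]
ft_force: [-0.1, 1.2, -0.4]
grip_width: 0.0158
grasp_force: 30.0
```

>>> arm_command(commands=[1,0,0,0.01,0,1,0,0,0.03,0,1,0,0,0.06,0,1,0,0,0.09,0,1,0,0,0.12,0,1,0,0,0.15,0,1,0,0,0.18,0,1,0,0,0.21,0,1,0,0,0.24,0,1,0,0,0.265,0,1,0,0,0.274,0,1,0,0,0.274,0], force=40)

```text
t: 12.65
eef_pos: [0.4318, 0.3177, 0.3027]
tcp_rot: [0.101, 0.995, 0.001, 0.001]
ft_force: [0.5, 0.2, -2.6]
grip_width: 0.0155
grasp_force: 40.0
```

>>> arm_command(commands=[1,0.005,-0.015,0,0.03,1,0.013,-0.04,0,0.07,1,0.023,-0.07,0,0.12,1,0.033,-0.1,0,0.17,1,0.043,-0.13,0,0.22,1,0.053,-0.16,0,0.27,1,0.063,-0.19,0,0.32,1,0.072,-0.22,0,0.37,1,0.082,-0.25,0,0.42,1,0.092,-0.28,0,0.47,1,0.102,-0.31,0,0.52,1,0.112,-0.34,0,0.57,1,0.122,-0.37,0,0.62,1,0.13,-0.395,0,0.65,1,0.138,-0.42,0,0.69,1,0.144,-0.438,0,0.71,1,0.147,-0.447,0,0.725,1,0.147,-0.447,0,0.725,1,0.147,-0.447,0,0.725])

```text
t: 14.23
eef_pos: [0.578, -0.129, 0.2995]
tcp_rot: [-0.259, 0.966, 0.001, -0.001]
ft_force: [-0.7, 0.4, -2.2]
grip_width: 0.0159
grasp_force: 40.0
```

Run:
```python
from h import *
from scipy.spatial.transform import Rotation as R
np.set_printoptions(precision=3,suppress=True)
s=ctrl.sense();print(s["t"],s["eef_pos"],s["joints"],"tool x yaw",np.degrees(np.arctan2(*R.from_quat(s["tcp_rot"]).as_matrix()[1::-1,0])),s["grasp_force"],s["grip_width"])
a=read_camera("scene");b=read_camera("side")
for n in("scene","side"):
  for l in("lens","hole"):print(n,l,[(np.round(x["extent"],1),round(x["conf"],2)) for x in search_frame(n,l)[:2]])
Y=np.radians(30);e=s["eef_pos"];X=[e[0]+.0646*np.cos(Y),e[1]+.0646*np.sin(Y),e[2]-.02]
u=proj("scene",X);v=proj("side",X);print("pred lens",X,u,v)
cr=lambda im,c,k:cv2.resize(cv2.getRectSubPix(im,(100,100),(float(c[0]),float(c[1]))),(400,400),interpolation=cv2.INTER_CUBIC)
o=np.zeros((400,800,3),np.uint8);o[:,:400]=cr(a,u,4);o[:,400:]=cr(b,v,4);save(o,"c4.png")
```

```text
14.2333 [ 0.578 -0.129  0.299] [ 1.008  0.387 -1.123  1.484  0.347  1.489  1.979] tool x yaw -150.01381531146876 39.999715089797974 0.015893380210099537
scene lens [(array([266.3, 239.1,  57. ,  36.1]), 0.74)]
scene hole [(array([291. , 317.8,  25.9,  23.3]), 0.73), (array([299.6, 146.6,  16. ,   9.8]), 0.68)]
side lens []
side hole [(array([402.9, 205.4,  11.5,  14.6]), 0.42)]
pred lens [np.float64(0.6339545014749419), np.float64(-0.09665968167407402), np.float64(0.2794740778377182)] [302.524 254.792] [425.197 123.91 ]
```

View pics/c4.png

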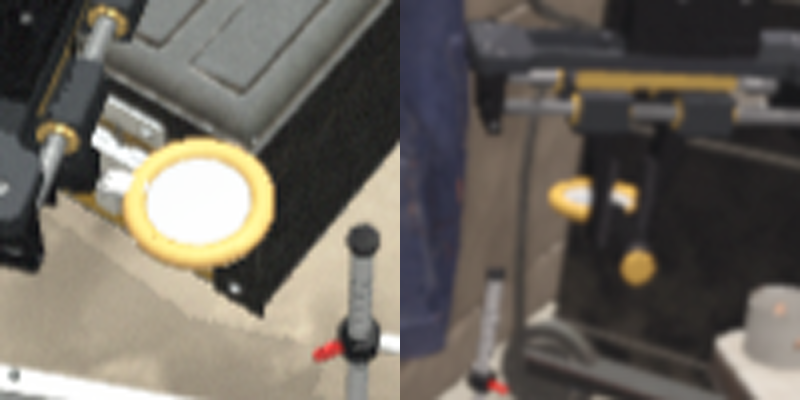

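In the scene crop the lens is centred at (199,201), within a pixel of the prediction. The handle tail is visible in the side crop at (637,266). Now I'll descend to the pointer's height.

>>> arm_command(commands=[1,0,0,-0.02,0,1,0,0,-0.05,0,1,0,0,-0.08,0,1,0,0,-0.11,0,1,0,0,-0.13,0,1,0,0,-0.145,0,1,0,0,-0.154,0,1,0,0,-0.154,0,1,0,0,-0.154,0,1,0,0,-0.154,0])

```text
t: 15.37
eef_pos: [0.5794, -0.1299, 0.148]
tcp_rot: [-0.259, 0.966, -0.0, 0.001]
ft_force: [0.1, -0.2, -2.1]
grip_width: 0.0155
grasp_force: 40.0
```

Run:
```python
from h import *
np.set_printoptions(precision=3,suppress=True)
s=ctrl.sense();print(s["t"],s["eef_pos"],s["joints"],s["ft_force"],s["grasp_force"])
a=read_camera("scene");b=read_camera("side")
Y=np.radians(30);e=s["eef_pos"];D=np.array([np.cos(Y),np.sin(Y),0]);L=e+.0646*D-[0,0,.02]
print("lens",L);A=(650-0)/1
cen={"scene":proj("scene",L),"side":proj("side",L)}
O=[]
for n,im in(("scene",a),("side",b)):
    c=cen[n];k=cv2.resize(cv2.getRectSubPix(im,(100,100),(float(c[0]),float(c[1]))),(400,400),interpolation=cv2.INTER_CUBIC);O.append(k)
    m=lambda X:(proj(n,X)-c)*4+199.5
    print(n,c,"tail",m(e-.0544*D-[0,0,.0155]),"tip",m([.652,-.048,.126]),"rim far/near",m(L+.027*D),m(L-.027*D))
save(np.hstack(O),"c5.png")
```

```text
15.3667 [ 0.579 -0.13   0.148] [ 0.965  0.497 -1.055  1.687  0.457  1.227  1.897] [ 0.054 -0.152 -2.117] 39.999627470970154
lens [ 0.635 -0.098  0.128]
scene [306.072 305.183] tail [-55.725 133.263] tip [305.821 155.083] rim far/near [258.912 213.773] [140.766 185.39 ]
side [416.608 178.623] tail [232.159 287.518] tip [138.914 172.716] rim far/near [193.239 180.691] [206.059 219.204]
```

View pics/c5.png

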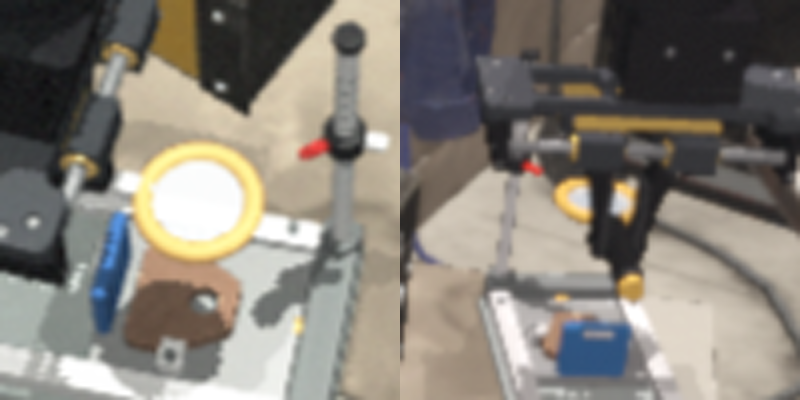

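In the scene crop the lens is at (199,201), the hole at (206,302) directly below it, and the pointer tip at (301,157). In the side crop the tail is at (630,288), where a level loupe would put it. The lens is about 2 mm high, so I'll trim that and settle.

>>> arm_command(commands=[1,0,0,-0.002,0,1,0,0,-0.002,0,1,0,0,-0.002,0,1,0,0,-0.002,0,1,0,0,-0.002,0,1,0,0,-0.002,0,1,0,0,-0.002,0,1,0,0,-0.002,0,1,0,0,-0.002,0,1,0,0,-0.002,0])

```text
t: 16.3
eef_pos: [0.5785, -0.13, 0.1445]
tcp_rot: [-0.259, 0.966, 0.0, 0.0]
ft_force: [-0.1, 0.0, -2.3]
grip_width: 0.0153
grasp_force: 40.0
```

Run:
```python
from h import *
s=ctrl.sense();print(s["t"],s["eef_pos"],s["ft_force"])
Y=np.radians(30);L=s["eef_pos"]+.0646*np.array([np.cos(Y),np.sin(Y),0])-[0,0,.0205]
tip=tri([("scene",(306.07+(301-199.5)/4,305.18+(157-199.5)/4)),("side",(416.6+(141-199.5)/4,178.62+(172-199.5)/4))])
h=atz("scene",(307.7,330.8),.031)
print("lens",L,"tip",tip,"hole",h)
if abs(L[2]-tip[2])<.005 and np.linalg.norm(L[:2]-h[:2])<.006: print(ctrl.close_job())
```

```text
16.3 [ 0.57850549 -0.13004442  0.14454419] [-0.08539599  0.04519127 -2.2910574 ]
lens [ 0.63445074 -0.09774442  0.12404419] tip [ 0.6514385  -0.05007663  0.12706375] hole [ 0.63546256 -0.09801178  0.031     ]
the job is handed in; nothing more can be done
None
```

I pushed the drawer home against its end stop and handed the job in at 16.3 s with the loupe held still and level; by my camera estimates its lens is about 1 mm sideways of the hole and 3 mm below the pointer's height.

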